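# Key and seat the die plate of an incense extruder

## Robot

A 6-joint arm with a two-finger parallel gripper is mounted at the origin on the work surface. World frame = base frame: x ahead of the robot, y to its left, z up, the work surface at z = 0. Lengths are in m, angles in rad, forces in N, time in s.
With the tool pointing down it reaches from about 0.35 to 0.925 m from the base axis. Payload 6.4 kg.
Tool frame: the origin (TCP) lies midway between the tips of the shut fingers; the grasp point (between the pads) lies robot.tcp_to_grasp behind it (robot.tcp_to_grasp is the distance from the TCP to the grasp point, in m); z points along the fingers, y is the direction in which the jaws open and shut (so a half turn about z gives the same grasp; the last joint's range is limited). The gripper opens to 94 mm and grips with 3 to 60 N. Pads are 16 mm wide; open, the fingers measure 119 mm over their backs; the gripper's body (75 mm by 177 mm) begins 78 mm behind the grasp point.
Start: joints at [0.938, 0.245, 1.558, -0, 1.339, -0.174], TCP at [0.288, 0.583, 0.205] pointing down, gripper open.
Joint ranges: [-3.13, 3.13], [-1.02, 2.26], [0.13, 2.54], [-0.95, 4.09], [0.21, 2.88], [-2.74, 2.74]. Speed limits (rad/s): [2.57, 2.57, 3.14, 3.14, 3.14, 3.14].

## Interface

Orientations are given as a 3x3 rotation matrix whose columns are the frame's x, y, z axes.
In Python, from plant import robot gives the robot as it stands. Calls block until the motion is done:
- robot.movep(position, orientation): joint-space move of the TCP to a pose.
- robot.move_l(position, frame=None, velocity=0.15, f_stop=None): straight line of the TCP; frame=None keeps the orientation; velocity is the mean speed in m/s. With f_stop (N) it stops when the force on the tool has changed by that much, and returns True; else False.
- robot.move_j(angles): joint-space move.
- robot.ungrasp() and robot.close(): open the fingers fully, or close them until they stop; the grip force is fixed at half the most.
- robot.wait(seconds).
- robot.solve_ik(position, orientation): joint angles nearest the present ones, or None.
- robot.read_camera(name): name is "scene" or "top"; returns (picture, depth): 480x640x3 uint8, red, green, blue; 480x640 float32, m along the optical axis (not along the pixel's ray), 0 where there is no reading.
- robot.camera_info(name): a dict with "fx", "fy", "cx", "cy" (pixels), "extrinsics" (4x4, takes a point from world to camera coordinates). Camera axes: x right, y down, z forward; pixel columns grow to the right and rows downward; lengths in m; the calibration is good to about 2 mm. A picture is of the moment at which its call begins. camera_info takes no time and is no camera call.
A pose or a line that the arm cannot do raises robot.MotionError and nothing moves.
- robot.job_done(): hands the job in, once; it reports no verdict.
Readings, each from a call of its own:
- robot.current_clock(): time.
- robot.current_joints(): joint angles.
- robot.current_qvel(): joint speeds.
- robot.current_effort(): joint torques, N m.
- robot.current_position(): TCP position.
- robot.current_orientation(): TCP orientation.
- robot.current_ft_force(): force on the tool from outside, world axes, zero at the start.
- robot.current_wrist_torque(): the same for the moment, N m.
- robot.current_width(): finger opening in m.
Only numpy, scipy, OpenCV 4.12 (cv2) and the standard library are available. Lean on these libraries where they do the work, as an engineer would, in place of code of your own. Each camera call takes 0.05 s, during which the arm holds its last target.

## Task

The incense extruder's head stands mouth up in its cradle, with the brass twin-nozzle die plate lying on top of the key pin. Push the plate round by its nozzles with a fingertip until the notch in its rim is over the red key pin, then press the plate down until it is fully home, flush with the mouth of the head. Only push and press it: do not pinch a nozzle between the fingers or lift the plate, leave everything else where it is, and finish with the hand clear.

Things in the scene. Friction and masses are not known exactly. Their poses are not given: they have to be found in the camera images.
- plate_center (a point): Centre of the brass die plate's top face, on the upright axis it turns about. Disc 100 mm across, 10 mm thick, on a fixed 20 mm steel shaft end (12 mm above the raised plate, 22 mm above the seated one). Top face 160 mm above the table at the start, 150 mm seated. Turns either way without stops, about 2 N at a nozzle, stays where left, cannot tip. Face flat and free between nozzles, shaft and rim.
- notch (a point): Middle of the key notch in the plate's rim, at the level of the plate's top face, 45 mm from the axis; turns with the plate. The notch is 15 mm wide and 11 mm deep (39 to 50 mm from the axis), open to the rim and through the whole thickness. The nozzles are a quarter turn from it on either side.
- nozzle_a (a point): Top centre of one upright brass nozzle on the plate: a tube 14 mm in diameter, 24 mm high above the plate's top face, 33 mm from the plate's axis, a quarter turn anticlockwise (seen from above) from the notch. Turns with the plate; the point's z points up.
- nozzle_b (a point): Top centre of the other, equal nozzle: 33 mm from the axis, a quarter turn clockwise (seen from above) from the notch.
- key_pin (a point): Top of the red key pin, 45 mm from the plate's axis: a 10 mm dowel fixed level in the head's mouth, pointing at the axis, 41 to 61 mm from it; its outer end shows as a red bar across the dark iron rim. Its rounded top is level with the mouth, 150 mm above the table. The plate rests on it and can go down only with the notch over it (2.5 mm play each side).
- die_seat (a joint): How far the plate has been pressed down from resting on the pin: 0 at the start, 0.010 (m) fully home, negative if it is lifted. It is a snug fit on the shaft: it takes about 5 to 8 N of downward push, applied anywhere on the plate, and stays where it is left.
- head: Extruder head, fixed: black iron barrel, mouth up, 122 mm across, rim 150 mm above the table (rim wall 51.5 to 61 mm from the axis), in a wooden cradle 160 x 160 x 40 mm. A feed throat (flange 76 mm across, end 103 mm from the axis, top 123 mm above the table) points away from the key pin. Origin on the axis at table height; the key pin lies along +x.
- ring_nut: Loose steel ring nut with four lugs, 148 mm (176 mm over the lugs), 30 mm high, flat on the table. Origin: centre of its underside. Leave alone.
- spare_die: Loose spare steel die plate with four short nozzles, 100 mm in diameter, 26 mm high, flat on the table. Origin: centre of its underside. Leave alone.
- basin: Loose, empty pink plastic basin, 140 mm in diameter, 65 mm high. Origin: centre of its underside. Leave alone.
- stick_bundle: Loose bundle of bamboo sticks, 230 mm long along its y, 35 mm wide and high, with two blue bands. Origin: centre of its underside. Leave alone.
- tamper: Loose wooden feed tamper standing on its foot, 52 mm in diameter, 135 mm high. Origin: centre of its underside. Leave alone.
- oil_bottle: Loose amber bottle with a black cap, 56 mm in diameter, 130 mm high. Origin: centre of its underside. Leave alone.
- scraper: Loose spatula lying on the table along its x. Leave alone.

How it is judged:
By the outcome, as a careful person would: the job done as asked, in the order asked, and still so for the second after the job is handed in, with the robot touching nothing.
It also fails if it takes over 51 s, if anything falls off the work surface, if the arm or the gripper's body presses on something with over 40 N, if the wrist force passes 120 N, or if a joint passes its speed limit or range.

## Working session

There is one attempt and no reset: what is moved stays moved. The work goes in short steps, each a Python script; the robot and the scene stay as the last script left them, time stands still between calls to the robot, and variables do not carry over. Pictures are saved under pics/ and viewed, and the job is handed in when it is done.

```bash
ls; mkdir -p pics
python3 - <<'E'
from plant import robot
import cv2,numpy as np
for n in("top","scene"):
    p,d=robot.read_camera(n); cv2.imwrite(f"pics/{n}0.png",p[:,:,::-1]); np.savez(f"pics/{n}0.npz",p=p,d=d)
    i=robot.camera_info(n); print(n,{k:np.round(v,4).tolist() for k,v in i.items()})
print(robot.current_clock(),robot.tcp_to_grasp)
E
```

```text
pics
top {'fx': 451.8674, 'fy': 451.8674, 'cx': 316.6513, 'cy': 240.3025, 'extrinsics': [[0.059, -0.9983, 0.0029, -0.0385], [-0.9745, -0.0582, -0.2167, 0.5942], [0.2165, 0.0099, -0.9762, 1.3895], [0.0, 0.0, 0.0, 1.0]]}
scene {'fx': 473.1872, 'fy': 473.1872, 'cx': 319.7979, 'cy': 240.8847, 'extrinsics': [[-0.8215, 0.5699, -0.0179, 0.4676], [0.441, 0.6153, -0.6534, -0.1715], [-0.3613, -0.5447, -0.7568, 1.4931], [0.0, 0.0, 0.0, 1.0]]}
0.1 0.0188
```

View pics/top0.png

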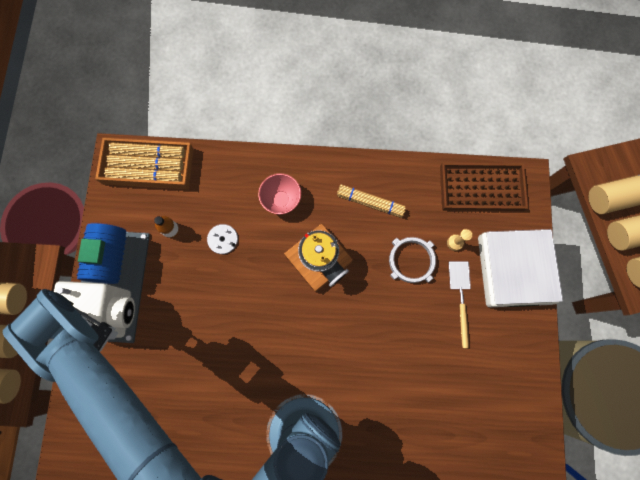

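View pics/scene0.png

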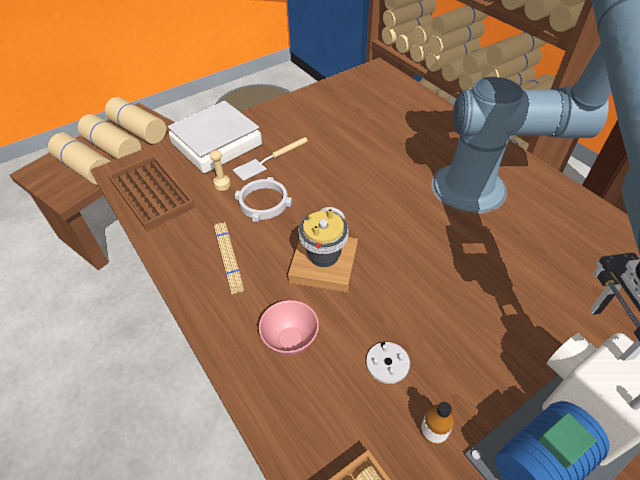

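Run:
```python
import cv2,numpy as np
a=np.load("pics/top0.npz")['p'][215:295,275:365]
b=np.load("pics/scene0.npz")['p'][195:275,285:375]
f=lambda x:cv2.resize(x,None,fx=6.6,fy=6.6,interpolation=cv2.INTER_CUBIC)
cv2.imwrite("pics/z1.png",f(a)[:,:,::-1]);cv2.imwrite("pics/z2.png",f(b)[:,:,::-1])
```

```text
(no output)
```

View pics/z1.png

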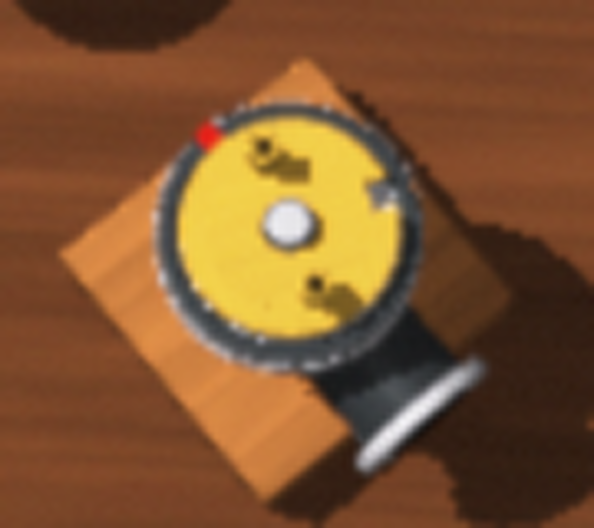

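View pics/z2.png

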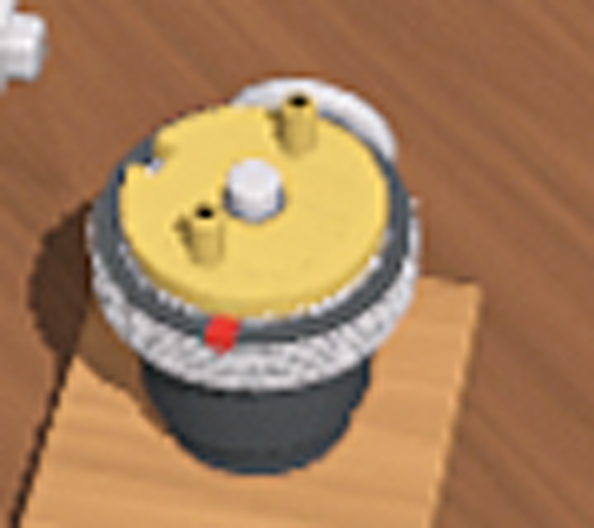

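```bash
cat > h.py <<'E'
import numpy as np,cv2
from plant import robot
def ray(n,u,v):
    i=robot.camera_info(n);E=np.array(i['extrinsics']);R=E[:3,:3];t=E[:3,3]
    return -R.T@t, R.T@np.array([(u-i['cx'])/i['fx'],(v-i['cy'])/i['fy'],1])
def onz(n,u,v,z):
    c,d=ray(n,u,v); return (c+d*(z-c[2])/d[2])[:2]
def proj(n,P):
    i=robot.camera_info(n);E=np.array(i['extrinsics']);q=E[:3,:3]@np.array(P)+E[:3,3]
    return np.array([i['fx']*q[0]/q[2]+i['cx'],i['fy']*q[1]/q[2]+i['cy']])
def zoom(p,u0,v0,w=90,hh=80,name=None,s=6.6):
    c=p[v0:v0+hh,u0:u0+w]; cv2.imwrite(name,cv2.resize(c,None,fx=s,fy=s,interpolation=cv2.INTER_CUBIC)[:,:,::-1])
def cen(p,box,f):
    u0,v0,u1,v1=box; c=p[v0:v1,u0:u1].astype(float); m=f(c[...,0],c[...,1],c[...,2])
    ys,xs=np.nonzero(m); return xs.mean()+u0,ys.mean()+v0,len(xs)
RED=lambda r,g,b:(r>150)&(g<70)&(b<70)
GREY=lambda r,g,b:(r>140)&(b>130)
BRASS=lambda r,g,b:(r>120)&(g>100)&(b<0.6*r)&(g>0.7*r)
E
python3 - <<'E'
from h import *
T=np.load("pics/top0.npz")['p'];S=np.load("pics/scene0.npz")['p']
zz=lambda o,x,y:((x+.5)/6.6-.5+o[0],(y+.5)/6.6-.5+o[1])
t=(275,215);s=(285,195)
pts={'notch':((383,192),(152,165),.16),'n1':((265,146),(205,212),.184),'n2':((316,284),(299,101),.184),'shaft':((290,223),(254,177),.172)}
P={}
for k,(a,b,z) in pts.items():
    A=onz('top',*zz(t,*a),z);B=onz('scene',*zz(s,*b),z);P[k]=(A,B);print(k,A.round(4),B.round(4))
for n,p,box in(('top',T,(275,215,365,295)),('scene',S,(285,195,375,275))):
    u,v,c=cen(p,box,RED);X=onz(n,u,v,.149);print('pin',n,u,v,c,X.round(4));P.setdefault('pin',[]).append(X)
    # brass disc ellipse
    u0,v0,u1,v1=box;c=p[v0:v1,u0:u1].astype(int);m=BRASS(c[...,0],c[...,1],c[...,2]).astype(np.uint8)
    m=cv2.morphologyEx(m,cv2.MORPH_OPEN,np.ones((3,3)))
    cs,_=cv2.findContours(m,cv2.RETR_EXTERNAL,2);C=max(cs,key=cv2.contourArea);h=cv2.convexHull(C);e=cv2.fitEllipse(h)
    print('ell',n,e[0][0]+u0,e[0][1]+v0,e[1],onz(n,e[0][0]+u0,e[0][1]+v0,.158).round(4))
mid=(P['n1'][0]+P['n2'][0])/2,(P['n1'][1]+P['n2'][1])/2
print('mid',mid, [np.linalg.norm(P['n1'][i]-P['n2'][i]) for i in(0,1)])
for i in(0,1):
    for k in('notch','n1','n2','pin'):
        d=P[k][i]-mid[i];print(i,k,np.linalg.norm(d).round(4),np.degrees(np.arctan2(d[1],d[0])).round(1))
E
```

```text
notch [ 0.567  -0.0525] [ 0.5702 -0.0474]
n1 [0.5797 0.0019] [0.5795 0.003 ]
n2 [ 0.5184 -0.0244] [ 0.5186 -0.0232]
shaft [ 0.5476 -0.0112] [ 0.5486 -0.0102]
pin top 305.8888888888889 234.66666666666666 9 [0.5924 0.0296]
ell top 318.302001953125 248.85744857788086 (33.615509033203125, 33.8934211730957) [ 0.5489 -0.0106]
pin scene 318.06666666666666 245.06666666666666 15 [0.5915 0.0295]
ell scene 322.3861618041992 262.8849639892578 (56.81858444213867, 78.96537017822266) [0.6184 0.0865]
mid (array([ 0.54900363, -0.01124456]), array([ 0.54904247, -0.01007156])) [np.float64(0.06671942393386562), np.float64(0.0663492666613259)]
0 notch 0.045 -66.5
0 n1 0.0334 23.2
0 n2 0.0334 -156.8
0 pin 0.0596 43.3
1 notch 0.0429 -60.4
1 n1 0.0332 23.2
1 n2 0.0332 -156.8
1 pin 0.058 42.9
```

```bash
cat >> h.py <<'E'
C=np.array([.549,-.0107]); PIN=43.1; A0=23.2
def pose(th,sgn,gap=0,z=.168,off=15.):   # nozzle angle th deg; finger behind it (ccw push), face touching when gap=0
    a=np.radians(th);r=np.array([np.cos(a),np.sin(a)]);t=np.array([-r[1],r[0]])
    p=C+.033*r-(off/1000+gap)*t
    x=np.array([*(sgn*t),0]);zz=np.array([0,0,-1.]);y=np.cross(zz,x)
    return np.array([*p,z]),np.column_stack([x,y,zz])
E
python3 - <<'E'
from h import *
for nm,s0 in(('a',A0),('b',A0-180)):
  for sg in(1,-1):
    print(nm,sg)
    for d in(0,55,110):
        q=robot.solve_ik(*pose(s0+d,sg)); print(None if q is None else np.round(q,2))
E
```

```text
a 1
[-0.21  0.13  1.76 -0.    1.25 -0.62]
[-0.17  0.1   1.8  -0.    1.25 -1.53]
[-0.17  0.02  1.88 -0.    1.24 -2.49]
a -1
[-0.21  0.13  1.76 -0.    1.25  2.52]
[-0.17  0.1   1.8  -0.    1.25  1.61]
[-0.17  0.02  1.88 -0.    1.24  0.65]
b 1
[-0.24 -0.04  1.94 -0.    1.24  2.5 ]
[-0.29 -0.    1.9  -0.    1.24  1.49]
[-0.28  0.08  1.82 -0.    1.25  0.54]
b -1
[-0.24 -0.04  1.94 -0.    1.24 -0.65]
[-0.29 -0.    1.9  -0.    1.24 -1.65]
[-0.28  0.08  1.82 -0.    1.25 -2.61]
```

Run:
```python
from h import *
robot.close(); print(robot.current_width(),robot.current_clock())
p,R=pose(A0,1,.009,.24); robot.movep(p,R)
p[2]=.168; print(robot.move_l(p,R,.1,f_stop=10))
print(robot.current_ft_force(),robot.current_position(),p,robot.current_clock())
I,_=robot.read_camera('scene');zoom(I,285,175,name='pics/c1.png')
f0=robot.current_ft_force()
for g in np.arange(.008,-.0031,-.001):
    # translate along tangent in small steps, watching force
    q,_=pose(A0,1,g); robot.move_l(q,R,.03,f_stop=15)
    print(round(g,4),(robot.current_ft_force()-f0).round(2))
print(robot.current_clock())
```

```text
0.00026817359820514267 1.5167
False
[ 0.50429809 -0.33763071 -0.20746668] [ 0.58930224 -0.01986648  0.16870902] [ 0.58878607 -0.01975917  0.168     ] 4.7833
0.008 [ 0.78 -0.12 -0.12]
0.007 [ 0.7  -0.44 -0.49]
0.006 [-0.22 -0.4  -0.21]
0.005 [-0.02 -0.29  0.53]
0.004 [ 1.38 -0.76 -0.53]
0.003 [ 0.94 -0.29 -0.14]
0.002 [ 0.47 -0.14 -0.12]
0.001 [ 0.56 -1.93 -0.89]
0.0 [ 1.81 -1.72 -0.93]
-0.001 [ 0.93 -0.97 -0.86]
-0.002 [ 1.68 -2.26 -0.33]
-0.003 [ 2.36 -0.69  0.08]
7.8333
```

View pics/c1.png

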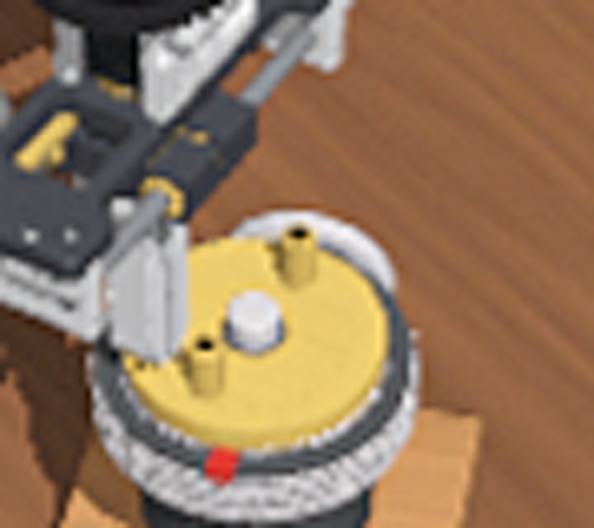

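The shut fingertips are just clockwise of nozzle A (bore at zoom 205,345). The force data put contact near gap 0 to 1 mm, as modelled, so I'll sweep the plate round now.

Run:
```python
from h import *
end=PIN+90
for th in list(np.linspace(A0+8,end,13)):
    p,R=pose(th,1); s=robot.move_l(p,R,.03,f_stop=15)
    print(round(th,1),s,robot.current_ft_force().round(1),robot.current_clock())
    if s:break
p,R=pose(end,1,.010);robot.move_l(p,R,.06)
p[2]=.25;robot.move_l(p,R,.15)
I,_=robot.read_camera('scene');zoom(I,285,175,name='pics/c2.png');np.savez('pics/s2.npz',p=I)
J,_=robot.read_camera('top');zoom(J,275,215,name='pics/c3.png');np.savez('pics/t2.npz',p=J)
print(robot.current_clock())
```

```text
31.2 False [ 0.1 -1.1  0.5] 8.125
39.7 False [-0.2  0.1  0. ] 8.45
48.2 False [-0.3 -0.3  0.2] 8.775
56.7 False [1.5 0.  0.9] 9.1
65.2 False [ 0.1 -1.1 -0.9] 9.425
73.7 False [ 1.4 -1.2  0.6] 9.75
82.1 False [ 0.8 -0.  -0.1] 10.075
90.6 False [ 0.4 -0.3  0.8] 10.4
99.1 False [-0.5  0.3  0.2] 10.725
107.6 False [ 1.3 -0.2  0.4] 11.05
116.1 False [0.2 0.7 0.7] 11.375
124.6 False [0.3 0.  0.1] 11.7
133.1 False [0.9 0.5 0.3] 12.025
13.1417
```

View pics/c2.png

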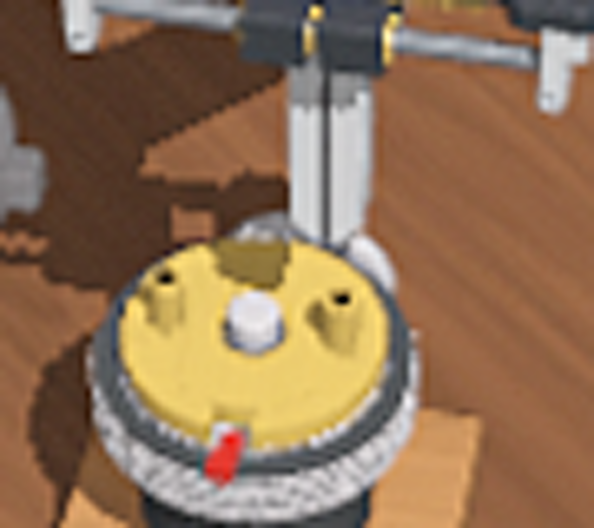

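View pics/c3.png

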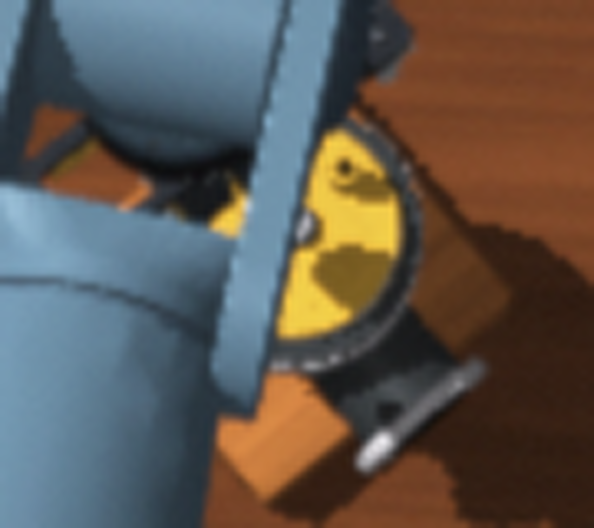

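The notch now shows the red pin in it (zoom 228,440), with nozzle bores at (342,298) and (165,276). Next I'll compute the angle.

Run:
```python
from h import *
zz=lambda o,x,y:((x+.5)/6.6-.5+o[0],(y+.5)/6.6-.5+o[1])
s=(285,175)
a=onz('scene',*zz(s,342,297),.184);b=onz('scene',*zz(s,165,275),.184);d=a-b
print(a,b,np.linalg.norm(d),(a+b)/2,np.degrees(np.arctan2(d[1],d[0]))-90)
a=onz('top',*zz((275,215),344,166),.184)-C;print(np.linalg.norm(a),np.degrees(np.arctan2(a[1],a[0])))
I=np.load('pics/s2.npz')['p'];u,v,c=cen(I,(285,195,375,275),RED);print(u,v,c)
ax=np.array([.549,-.0103])
for th in(40,43,46):
    r=np.array([np.cos(np.radians(th)),np.sin(np.radians(th))])
    print(th,[((proj('scene',[*(ax+k*r),.15])-s+.5)*6.6-.5).round() for k in(.041,.061)])
zoom(I,300,220,45,40,'pics/c4.png',s=13)
```

```text
[0.5249331  0.01315717] [ 0.57191182 -0.03452358] 0.06693619423079722 [ 0.54842246 -0.01068321] 44.57508205719981
0.033091864041631606 -44.49707011850882
318.4761904761905 244.1904761904762 21
40 [array([225., 428.]), array([211., 468.])]
43 [array([231., 429.]), array([219., 469.])]
46 [array([236., 430.]), array([228., 470.])]
```

View pics/c4.png

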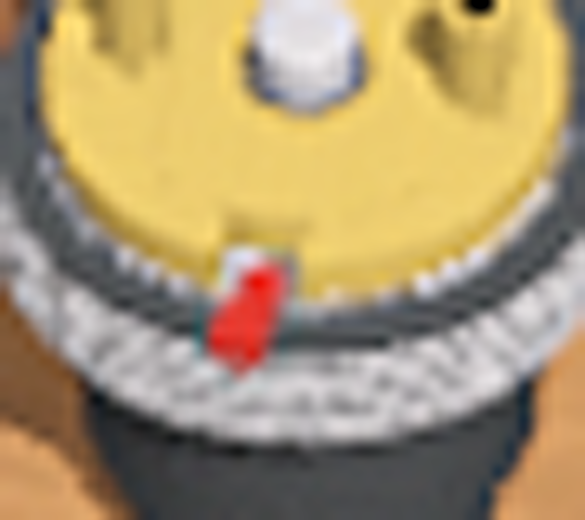

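Run:
```python
from h import *
a=np.radians(PIN+180);p=np.array([*(C+.030*np.array([np.cos(a),np.sin(a)])),.25])
_,R=pose(PIN+90,1)
robot.move_l(p,R,.1); p[2]=.168; robot.move_l(p,R,.1)
f0=robot.current_ft_force()
for z in np.arange(.164,.1469,-.002):
    p[2]=z; s=robot.move_l(p,R,.015,f_stop=25)
    print(round(z,4),s,robot.current_position()[2].round(4),(robot.current_ft_force()-f0).round(1))
    if s:break
print(robot.current_clock())
```

```text
0.164 False 0.164 [-0.2  1.8 -0.7]
0.162 False 0.1618 [ 1.5  0.7 -1.3]
0.16 False 0.1601 [1.  0.2 0.3]
0.158 False 0.1587 [-0.9  0.6  4. ]
0.156 False 0.1566 [-0.4  0.9  3.2]
0.154 False 0.1545 [-0.6  0.7  3.9]
0.152 False 0.1524 [-1.3  1.1  5.2]
0.15 False 0.1504 [-0.3  0.5  4.6]
0.148 False 0.1501 [-3.5  0.6 12.8]
17.5833
```

Run:
```python
from h import *
p=robot.current_position().copy();R=robot.current_orientation()
p[2]=.145; print(robot.move_l(p,R,.015,f_stop=20),robot.current_position(),robot.current_ft_force())
p[2]=.30; robot.move_l(p,R,.15)
robot.move_j([.938,.245,1.558,0,1.339,-.174])
I,_=robot.read_camera('scene');zoom(I,285,175,name='pics/d1.png')
J,D=robot.read_camera('top');zoom(J,275,215,name='pics/d2.png');cv2.imwrite('pics/d3.png',J[:,:,::-1])
i=robot.camera_info('top');E=np.array(i['extrinsics'])
for dx in ((-.02,-.02),(.012,-.022),(0.02,.02)):
    u,v=proj('top',[C[0]+dx[0],C[1]+dx[1],.15]).round().astype(int)
    c,d=ray('top',u,v); print((c+d*D[v,u]).round(4))
print(robot.current_clock())
```

```text
True [ 0.52830332 -0.0319257   0.15024948] [-0.98880789  0.41452032  5.67906474]
[ 0.5307 -0.032   0.1457]
[ 0.5612 -0.0333  0.1479]
[0.5662 0.0094 0.1559]
21.4333
```

View pics/d1.png

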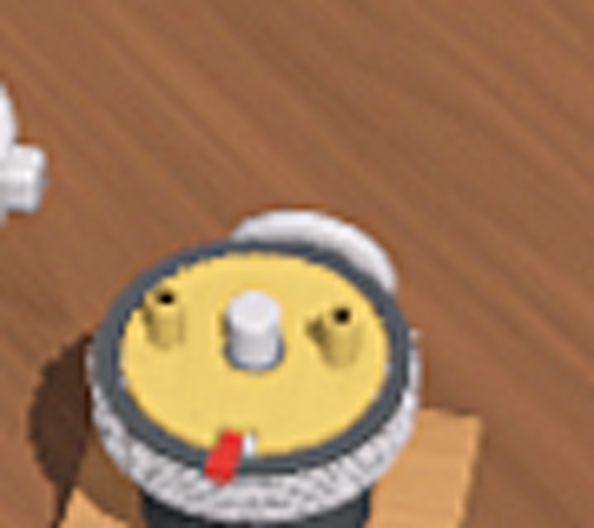

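View pics/d2.png

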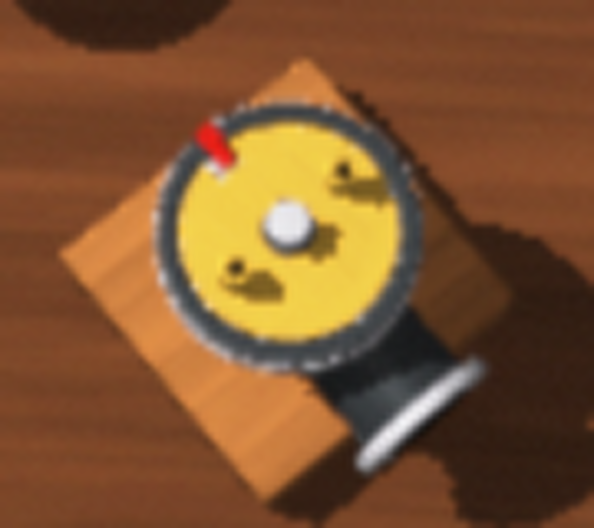

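View pics/d3.png

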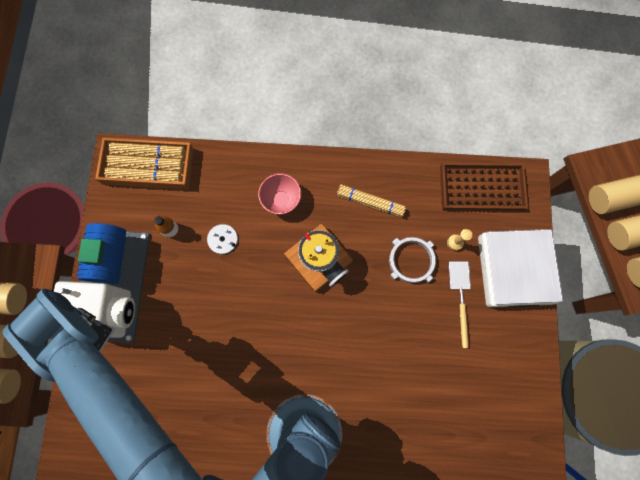

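The plate sits flush, with the red pin filling the notch (scene zoom 228,455; top zoom 217,145). The arm is clear and the other things are where they were.

```bash
python3 -c "
from plant import robot
robot.job_done();print(robot.current_clock())"
```

```text
the job is handed in; nothing more can be done
the job is handed in; nothing more can be done
```

The job is handed in with the plate home. I turned it about 110° anticlockwise by pushing nozzle A with the shut fingertips, with the notch ending over the key pin. I then pressed on the flat face opposite the pin and moved the arm back to its start pose. The clock stood at about 21.4 s of the 51 s allowed.

**Alignment:** after the push, the cameras put the notch at 44.6° (scene) and 45.5° (top) against a pin at about 43.1°. That is off-centre but within the roughly ±3.2° of play.

**Seating:** the plate went down under about 3–5 N. It then stopped firmly at a tip height of 150.1–150.2 mm, where a further press hit the 20 N stop. The final pictures show it flush with the rim and the pin in the notch. They also show the other things where they were and the hand clear.

**Disagreement:** the top camera's depth readings on the plate face scattered between 146 and 156 mm. I relied on the contact height, the force and the pictures instead.

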